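# Make the microtome safe: lock the handwheel, cover the blade

## Robot

A 6-joint arm with a two-finger parallel gripper is mounted at the origin on the work surface. World frame = base frame: x ahead of the robot, y to its left, z up, the work surface at z = 0. Lengths are in m, angles in rad, forces in N, time in s.
With the tool pointing down it reaches from about 0.35 to 0.975 m from the base axis. Payload 4.9 kg.
Tool frame: the origin (TCP) lies on the centre line of the jaws, within the pads' length; the fingertips stand 11 mm ahead of it and the grasp point (between the pads) lies 8 mm behind it (manip.finger_overhang is the distance from the TCP to the fingertips, in m); y points along the fingers, z is the direction in which the jaws open and shut, and the axes are right-handed (so a half turn about y gives the same grasp; the last joint's range is limited). The gripper opens to 85 mm and grips with 20 to 120 N. Pads are 22 mm wide; open, the fingers measure 114 mm over their backs; the gripper's body (76 mm by 85 mm) begins 54 mm behind the grasp point. The pads swing forward as they close: fully open they stand 13 mm farther back than shut.
Start: joints at [1.066, 0.053, 1.613, -0, 1.476, -0.119], TCP at [0.235, 0.579, 0.242] pointing down, gripper open.
Joint ranges: [-3.01, 3.01], [-1.01, 2.22], [0.06, 2.58], [-1.02, 4.17], [0.09, 2.62], [-3.14, 3.14]. Speed limits (rad/s): [2.57, 2.57, 3.14, 3.14, 3.14, 3.14].

## Interface

Orientations are given as a unit quaternion [w, x, y, z].
In Python, from plant import readout, cams, workorder, manip gives the robot as it stands.
- The arm moves only by the tool play_rows, never from a script. Its arguments are lists of equal length, an entry for each row: "slide": the shift along the tool's x, y, z in cm, a list of three; "yaw": the turn about the tool's y in degrees; "grip": the closure, from -1 (fully open) to 1 (shut), so that 0 is half open. In form: {"slide": [[x, y, z], ...], "yaw": [yaw, ...], "grip": [grip, ...]}. A call has 1 to 12 rows; each row shifts and turns the commanded pose from where the row before left it, along the tool's axes as they then stand; what a row does not reach is not made up. A row lasts 1/10 s, in which the tool goes at most 50 mm and 8.59 degrees, less where a joint would pass 70% of its speed; a pose out of reach is approached as far as the arm can. A call with a gripper value outside its range is refused whole. The fingers move at their own pace and stop on an object; the grip force is fixed at half the most. Time passes only in rows, so rows that do not move let the fingers close. It gives the time, the measured TCP pose, the force and the opening at its end, in the units of the state.
- readout.state(): the state, without advancing time (a new reading comes with each control period).
- cams.grab_frame(name): name is "scene" or "top" or "wrist"; returns a dict with "image" (480x640x3 uint8, red, green, blue), "mtx" (3x3 intrinsics, pixels), "R" (3x3) and "t" (3): a world point X has camera coordinates R X + t; the wrist camera has in their place "mount" (4x4, takes a point from camera to tool coordinates, whose origin is the TCP and whose axes are the tool frame's). Camera axes: x right, y down, z forward; pixel columns grow to the right and rows downward; lengths in m; the calibration is good to about 2 mm. The wrist camera is an equidistant fisheye: a pixel r from the principal point sees the ray r / f radians off the axis. A picture is of the moment at which its call begins: read the wrist's pose just before it. There is no depth.
- workorder.job_done(): hands the job in, once; it reports no verdict.
The state is a dict: "time": time; "joint_pos": joint angles; "joint_vel": joint speeds; "joint_efforts": joint torques, N m; "tool_pos": TCP position; "tool_rot": TCP orientation; "contact_force": force on the tool from outside, world axes, zero at the start; "ft_torque": the same for the moment, N m; "gripper_width": opening from 0.0 (shut) to 1.0 (fully open).
Only numpy, scipy, OpenCV 4.12 (cv2) and the standard library are available. Lean on these libraries where they do the work, as an engineer would, in place of code of your own. Each camera call takes 0.05 s, during which the arm holds its last target.

## Task

Make the microtome safe before the block is changed: with a fingertip, push the black handwheel brake lever at the front right corner of its base all the way round to its locked stop, and only then push the red finger guard fully over the blade by the steel stud at its end. Leave both there and take your hand away. Push gently without gripping either one, never touch the blade, do not turn the handwheel, and leave the cassette, slide box and forceps lying where they are.

Things in the scene. Friction and masses are not known exactly. Their poses are not given: they have to be found in the camera images.
- microtome: Cream rotary microtome, fixed; housing 340 x 280 x 290 mm. Origin: on the bench below the middle of the blade edge. -x points to its operator (front), +y to the operator's left, z up. Base plate 30 mm high, x -160 to 450, y -140 to 140 mm, with a 58 mm high tray lip round its front left; the housing's front face is at x 110 mm. The holder's two other black levers (lower than 80 mm) are not used.
- holder (a point): Middle of the knife holder's front foot, on the base plate 30 mm above the bench. The holder is 125 mm wide (microtome y) and reaches from here 90 mm back (microtome +x), rising to the blade edge at 120 mm.
- head_front (a point): Lower front edge of the specimen head, 138 mm above the bench: a clamp with a wax block, 60 mm wide (a small black lever on its left reaches 45 mm from the middle), which runs from here back to the housing and up to 240 mm.
- brake (a joint): Handwheel brake lever, angle in rad about its upright axis: 0 = free (arm points straight out to the front, microtome -x), 1.0 = locked, at its stop, marked by a red dot (arm swung to the operator's right, towards microtome -y; anticlockwise from above). Stiff: about 3 N at the knob moves it; it stays where it is left.
- brake_knob (a point): Centre of the top of the brake lever's black upright knob, which has a steel disc on top; knob 18 mm in diameter, 42 mm tall, top 99 mm above the bench, 70 mm from the lever's axis. Under the knob the flat arm (13 mm wide) has its top 66 mm above the bench, so the knob's free side is 67 to 97 mm high.
- brake_pivot (a point): Point on the brake lever's upright axis, on top of its hub, 70 mm above the bench.
- guard (a joint): Red finger guard, angle in rad about a level axis parallel to microtome y: 0 = folded forward, blade bare (the arm leans forward and up, 130 degrees from microtome +x), 1.45 = fully over the blade, at its stop (the arm leans back and up, 47 degrees from microtome +x). Light: about 1.5 N at the stud moves it; friction keeps it where it is left.
- guard_stud (a point): Middle of the steel stud on the left (microtome +y) end of the red guard bar: a level pin 10 mm in diameter along microtome y, free over 42 mm (21 mm to either side of this point), 60 mm from the guard's axis; about 129 to 145 mm above the bench as it swings. Below it nothing is higher than 60 mm; the knife holder (with the guard's arm) begins 21 mm to its right.
- guard_pivot (a point): Point on the guard's level axis, 85 mm above the bench, straight beneath the stud's path (same microtome y as guard_stud).
- blade: The microtome blade, a bare steel strip 80 mm long along microtome y, 16 mm wide, its sharp edge uppermost, 120 mm above the bench. Origin: middle of the edge. Not to be touched.
- wheel (a joint): Black handwheel, 160 mm across, on the operator's right side of the housing; angle in rad, starts at 0 (handle uppermost, block clear above the blade). It turns if it is pushed and drives the specimen head up or down, 20 mm per rad.
- wheel_handle (a point): Outer end of the handwheel's black handle (22 mm in diameter, 55 mm long).
- cassette: Loose pink tissue cassette with a wax block, 40 x 28 x 15 mm, lying on the bench. Origin: centre of its underside.
- slide_box: Loose paper box of glass slides with a green band, 82 x 34 x 30 mm, on the bench. Origin: centre of its underside.
- forceps: Loose steel forceps, 125 mm long along their x axis, 13 mm wide, 10 mm high, lying on the bench. Origin: under their middle.

How it is judged:
On the way, in this order (a step that is already met when the one before it is completed fails the run):
1. the brake lever is pushed to its locked stop while the guard is still open (value of joint brake above 0.92 rad and value of joint guard below 0.6 rad), for 0.2 s.
2. the guard is swung over the blade (value of joint guard above 1.35 rad), for 0.2 s.
At the end, for the whole second after the job is handed in: The brake lever is within 0.08 rad of its locked stop (1.0) and the guard within 0.10 rad of its stop over the blade (1.45), both at rest; the handwheel is within 0.1 rad of its start; cassette, slide box and forceps lie within 15 mm of where they were (value of joint brake above 0.92 rad and value of joint guard above 1.35 rad and velocity of joint each of brake, guard below 0.05 rad/s and value of joint wheel between -0.1 and 0.1 rad and distance of each of cassette, slide_box, forceps from where it was at the start of the episode below 0.015 m); the robot touches nothing.
It fails at once if the blade is touched (contact force between any of the fingers, the arm and blade above 0.3 N).
It fails at once if the handwheel is turned by more than 0.15 rad (value of joint wheel above 0.15 rad or value of joint wheel below -0.15 rad).
It fails at once if the microtome is pushed on with more than 60 N (a lever forced, or the machine rammed) (contact force between any of the fingers, the arm and microtome above 60 N).
It fails at once if the brake knob or the guard's stud is gripped between the fingers instead of pushed (the grasp point lies inside it during contact) (contact force between the fingers and microtome above 0.5 N and (horizontal distance between the grasp point and brake_knob below 0.008 m or (x of the grasp point in the frame of guard_stud between -0.007 and 0.007 m and z of the grasp point in the frame of guard_stud between -0.007 and 0.007 m and distance between the grasp point and guard_stud below 0.035 m))).
It fails at once if the cassette, slide box or forceps are shifted by more than 20 mm or lifted (distance of any of cassette, slide_box, forceps from where it was at the start of the episode above 0.02 m).
It also fails if it takes over 48 s, if anything falls off the work surface, if the arm or the gripper's body presses on something with over 40 N, if the wrist force passes 120 N, or if a joint passes its speed limit or range.

## Working session

There is one attempt and no reset: what is moved stays moved. The work goes in short steps, Python scripts to look and compute and a tool call to move; the robot and the scene stay as the last step left them, time stands still between calls to the robot, and variables do not carry over. Pictures are saved under pics/ and viewed, and the job is handed in when it is done.

Besides the shell and the picture viewer there is one more tool, called after "Emit:" by a JSON object that holds its "op" and its "data", one argument or row to a line. play_rows: Moves the arm, as the interface text tells. Its arguments: {"type":"object","properties":{"slide":{"type":"array","items":{"type":"array","items":{"type":"number"}}},"yaw":{"type":"array","items":{"type":"number"}},"grip":{"type":"array","items":{"type":"number"}}},"required":["slide","yaw","grip"]}

```bash
mkdir -p pics; ls
python3 - <<'E'
from plant import readout, cams, manip
import cv2, numpy as np
print(readout.state()); print(manip.finger_overhang)
for n in ["scene","top","wrist"]:
    f=cams.grab_frame(n); cv2.imwrite(f"pics/{n}0.png",f["image"][:,:,::-1])
    np.savez(f"{n}0.npz",**{k:v for k,v in f.items()})
    print(n,{k:np.round(v,4).tolist() for k,v in f.items() if k!="image"})
E
```

```text
pics
{'time': 0.0, 'joint_pos': array([ 1.06600160e+00,  5.33601331e-02,  1.61428198e+00, -2.91089003e-06,
        1.47600001e+00, -1.19008397e-01]), 'joint_vel': array([ 1.51410540e-03, -8.21425090e-05,  4.95179354e-04,  4.83159438e-04,
        1.45819144e-03, -4.27349697e-04]), 'joint_efforts': array([-1.28703359e-03, -3.93697321e+01, -3.70162833e+01, -3.27563002e-04,
        7.17864779e-03,  2.07485527e-06]), 'tool_pos': array([0.23489497, 0.57853712, 0.24106814]), 'tool_rot': array([-0.69330229,  0.69468219, -0.13577302,  0.13533026]), 'contact_force': array([0.04384268, 0.50465535, 0.39073735]), 'ft_torque': array([ 0.00712409, -0.0359124 ,  0.02417588]), 'gripper_width': 1.00512306942875}
0.011
scene {'mtx': [[454.8426, 0.0, 318.5196], [0.0, 454.8426, 243.4542], [0.0, 0.0, 1.0]], 'R': [[-0.2038, 0.9789, -0.0155], [0.7101, 0.1369, -0.6907], [-0.674, -0.1518, -0.723]], 't': [0.0927, -0.2575, 1.3289]}
top {'mtx': [[601.05, 0.0, 326.0936], [0.0, 601.05, 239.7426], [0.0, 0.0, 1.0]], 'R': [[0.0289, -0.9993, 0.0225], [-0.9951, -0.0309, -0.0942], [0.0948, -0.0197, -0.9953]], 't': [-0.0169, 0.5215, 1.3096]}
wrist {'mtx': [[371.6483, 0.0, 310.0725], [0.0, 371.6483, 240.5762], [0.0, 0.0, 1.0]], 'mount': [[-0.0016, 0.9547, 0.2974, -0.0756], [-0.0005, -0.2974, 0.9547, -0.131], [1.0, 0.0014, 0.001, -0.0002], [0.0, 0.0, 0.0, 1.0]]}
```

View pics/scene0.png

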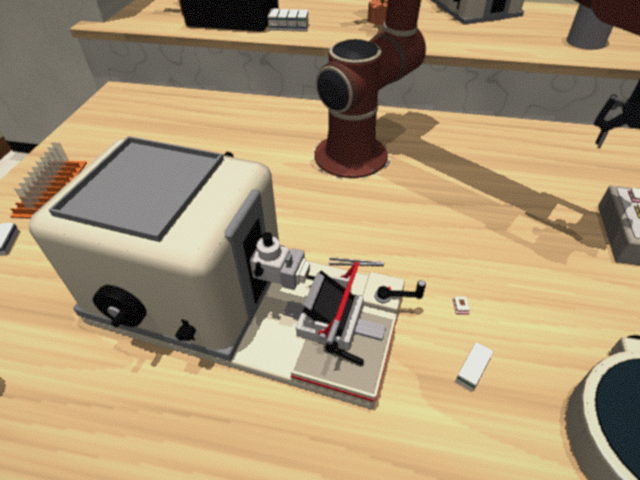

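View pics/top0.png

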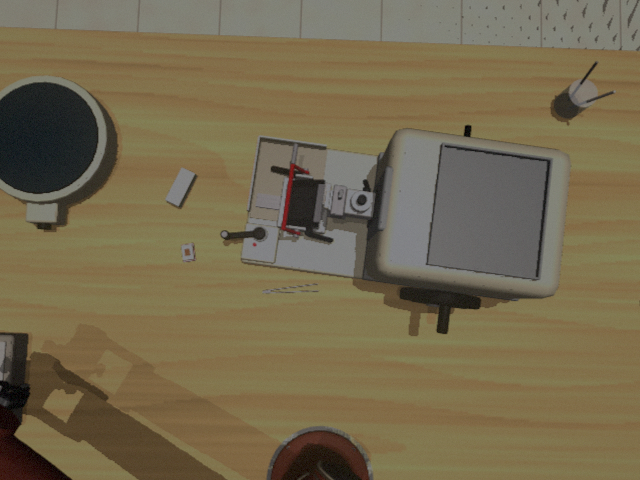

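View pics/wrist0.png

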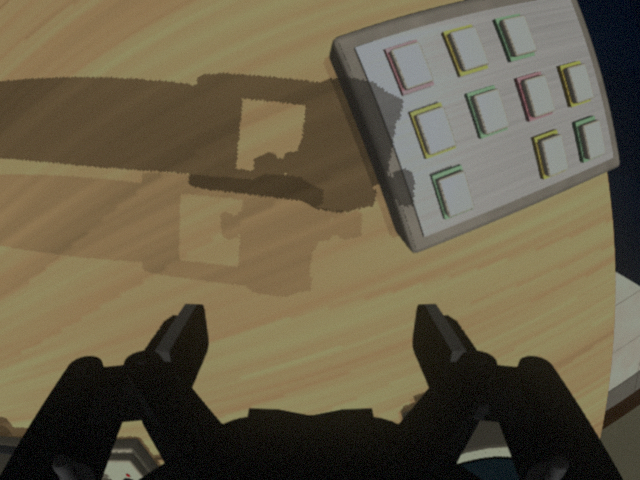

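Run:
```python
import cv2
t=cv2.imread("pics/top0.png")[120:290,210:390]; cv2.imwrite("pics/topc.png",cv2.resize(t,None,fx=4.4,fy=3.5*1,interpolation=cv2.INTER_CUBIC) if 0 else cv2.resize(t,None,fx=3.5,fy=3.5,interpolation=cv2.INTER_CUBIC))
t=cv2.imread("pics/scene0.png")[225:410,240:440]; cv2.imwrite("pics/scenec.png",cv2.resize(t,None,fx=3,fy=3,interpolation=cv2.INTER_CUBIC))
```

```text
(no output)
```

View pics/topc.png

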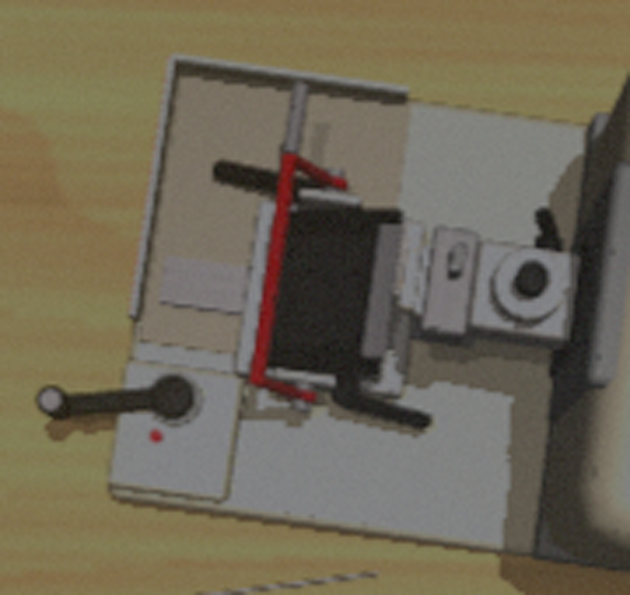

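View pics/scenec.png

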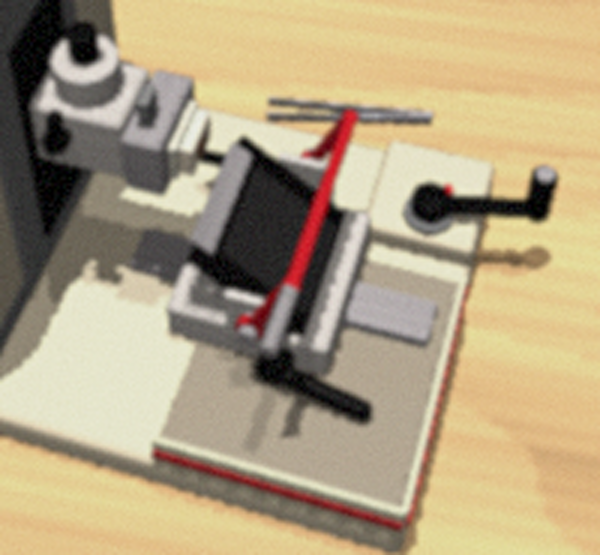

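```bash
cat > h.py <<'E'
import numpy as np
C={n:np.load(f"{n}0.npz") for n in("scene","top")}
def ray(c,p):
    c=C[c];d=c["R"].T@(np.linalg.inv(c["mtx"])@[p[0],p[1],1]);return -c["R"].T@c["t"],d
def onz(c,p,z):
    o,d=ray(c,p);return o+d*(z-o[2])/d[2]
def tri(pt,ps):
    A=[];b=[]
    for n,p in(("top",pt),("scene",ps)):
        o,d=ray(n,p);d=d/np.linalg.norm(d);M=np.eye(3)-np.outer(d,d);A.append(M);b.append(M@o)
    return np.linalg.lstsq(np.vstack(A),np.hstack(b),rcond=None)[0]
T=lambda u,v:(u/3.5+210-.36,v/3.5+120-.36)
S=lambda u,v:(u/3+240-.33,v/3+225-.33)
def proj(c,X):
    c=C[c];q=c["mtx"]@(c["R"]@np.asarray(X)+c["t"]);return q[:2]/q[2]
E
python3 - <<'E'
from h import *
np.set_printoptions(precision=4,suppress=True)
for n,t,s,z in [("knob",T(49,400),S(545,177),.099),("pivot",T(174,396),S(431,200),.070),("stud",T(295,119),S(279,317),.131),
  ("studR",T(289.5,153),S(290,290),.131),("studL",T(300,84),S(268,347),.131),("barR",T(258,380),S(351,115),.131)]:
    print(n,"top",onz("top",t,z),"scene",onz("scene",s,z),"tri",tri(t,s))
print("base corner FR",onz("top",T(110,492),.03),"lip FL",onz("top",T(172,57),.058), "lip back",onz("top",T(407,90),.058))
print("head front L/R",onz("top",T(412,250),.138),onz("top",T(402,305),.138))
for n,t in [("cass",(188,253)),("box",(181,188)),("forc a",(265,292)),("forc b",(318,288))]: print(n,onz("top",t,.01))
E
```

```text
knob top [0.5203 0.2147 0.099 ] scene [0.5254 0.2172 0.099 ] tri [0.5208 0.2167 0.0932]
pivot top [0.528 0.143 0.07 ] scene [0.5349 0.1481 0.07  ] tri [0.5287 0.146  0.0616]
stud top [0.6884 0.0725 0.131 ] scene [0.6814 0.0735 0.131 ] tri [0.6864 0.0733 0.1386]
studR top [0.6679 0.0751 0.131 ] scene [0.6625 0.0764 0.131 ] tri [0.6664 0.0759 0.1366]
studL top [0.7096 0.0703 0.131 ] scene [0.7015 0.0711 0.131 ] tri [0.7071 0.0711 0.1399]
barR top [0.5326 0.0888 0.131 ] scene [0.525  0.0909 0.131 ] tri [0.5316 0.09   0.1382]
base corner FR [0.4703 0.1843 0.03  ] lip FL [0.7428 0.1537 0.058 ] lip back [0.7268 0.0058 0.058 ]
head front L/R [0.6111 0.0013 0.138 ] [0.5784 0.0062 0.138 ]
cass [0.484  0.3053 0.01  ]
box [0.63   0.3284 0.01  ]
forc a [0.4024 0.1308 0.01  ]
forc b [0.4147 0.0134 0.01  ]
```

```bash
cat >> h.py <<'E'
from scipy.spatial.transform import Rotation as Ro
def Rt(q): return Ro.from_quat(np.asarray(q)[[1,2,3,0]]).as_matrix()
E
python3 - <<'E'
from h import *
from plant import readout,manip
np.set_printoptions(precision=4,suppress=True)
s=readout.state();print(Rt(s["tool_rot"]))
print([ (k,v) for k,v in vars(manip).items() if not k.startswith("__")])
E
```

```text
[[ 0.9265 -0.0008  0.3763]
 [-0.3763 -0.0014  0.9265]
 [-0.0002 -1.     -0.0016]]
[]
```

Emit:
{"op": "play_rows", "data": {
  "slide": [
    [0,-0.5,0],
    [0,-0.5,0],
    [0,-0.5,0],
    [0,-0.5,0],
    [0,-0.5,0],
    [0,-0.5,0],
    [0,-0.5,0],
    [0,-0.5,0],
    [0,-0.5,0],
    [0,-0.5,0],
    [0,0,0],
    [0,0,0]
  ],
  "yaw": [8,8,8,8,8,8,8,8,8,8,8,8],
  "grip": [1,1,1,1,1,1,1,1,1,1,1,1]
}}

```text
time: 1.35
tool_pos: [0.2351, 0.579, 0.2921]
tool_rot: [-0.362, 0.362, -0.607, 0.608]
contact_force: [0.2, 0.2, 0.7]
gripper_width: 0.002
```

Emit:
{"op": "play_rows", "data": {
  "slide": [
    [0,0,0],
    [0,0,0],
    [0,0,0],
    [0,0,0],
    [0,0,0],
    [0,0,0],
    [0,0,0],
    [0,0,0]
  ],
  "yaw": [8,8,8,8,8,8,8,0],
  "grip": [1,1,1,1,1,1,1,1]
}}

```text
time: 2.15
tool_pos: [0.2351, 0.5789, 0.2918]
tool_rot: [-0.036, 0.037, -0.706, 0.706]
contact_force: [0.1, 0.1, -0.6]
gripper_width: -0.001
```

```bash
cat >> h.py <<'E'
def snap(tag):
    from plant import readout,cams
    import cv2
    s=readout.state();f=cams.grab_frame("wrist");cv2.imwrite(f"pics/{tag}.png",f["image"][:,:,::-1])
    np.savez(f"{tag}.npz",mtx=f["mtx"],mount=f["mount"],p=s["tool_pos"],R=Rt(s["tool_rot"]));C[tag]=None
    return s
def wray(tag,p):
    c=np.load(f"{tag}.npz");f=c["mtx"][0,0];x=(p[0]-c["mtx"][0,2])/f;y=(p[1]-c["mtx"][1,2])/f
    r=np.hypot(x,y);d=np.array([x/r*np.sin(r),y/r*np.sin(r),np.cos(r)]) if r>0 else np.array([0,0,1.])
    M=c["mount"];return c["p"]+c["R"]@M[:3,3],c["R"]@(M[:3,:3]@d)
def wonz(tag,p,z):
    o,d=wray(tag,p);return o+d*(z-o[2])/d[2]
def wproj(tag,X):
    c=np.load(f"{tag}.npz");M=c["mount"];q=M[:3,:3].T@(c["R"].T@(np.asarray(X)-c["p"])-M[:3,3])
    th=np.arctan2(np.hypot(q[0],q[1]),q[2]);a=np.arctan2(q[1],q[0]);f=c["mtx"][0,0]
    return f*th*np.cos(a)+c["mtx"][0,2],f*th*np.sin(a)+c["mtx"][1,2]
def info(s):
    np.set_printoptions(precision=4,suppress=True)
    R=Rt(s["tool_rot"]);print("t",round(s["time"],2),"p",s["tool_pos"],"x",R[:,0],"z",R[:,2],"F",s["contact_force"],"w",round(s["gripper_width"],3),"q",s["joint_pos"])
def to(tx,ty,tz):
    from plant import readout
    s=readout.state();R=Rt(s["tool_rot"]);print("slide cm",100*R.T@(np.array([tx,ty,tz])-s["tool_pos"]))
E
python3 - <<'E'
from h import *
from plant import readout
info(readout.state()); to(.60,.30,.29)
E
```

```text
t 2.15 p [0.2351 0.5789 0.2918] x [-0.9947 -0.103   0.0005] z [ 0.103  -0.9947  0.0007] F [ 0.0994  0.1372 -0.5975] w -0.001 q [ 1.066   0.0282  1.5561 -0.      1.5581  2.5336]
slide cm [-33.4259   0.1843  31.4993]
```

Emit:
{"op": "play_rows", "data": {
  "slide": [
    [-2.9,0,3.5],
    [-2.9,0,3.5],
    [-2.9,0,3.5],
    [-2.9,0,3.5],
    [-2.9,0,3.5],
    [-2.9,0,3.5],
    [-2.9,0,3.5],
    [-2.9,0,3.5],
    [-2.9,0,3.5],
    [-2.9,0,3.5],
    [-2.9,0,3.5],
    [-2.5,0,3.2]
  ],
  "yaw": [0,0,0,0,0,0,0,0,0,0,0,0],
  "grip": [1,1,1,1,1,1,1,1,1,1,1,1]
}}

```text
time: 3.35
tool_pos: [0.6214, 0.1978, 0.292]
tool_rot: [-0.037, 0.037, -0.706, 0.706]
contact_force: [0.2, 0.3, 1.1]
gripper_width: 0.001
```

Run:
```python
from h import *
s=snap("w1");info(s)
for n,X in [("knob",(.5203,.2147,.099)),("pivot",(.528,.143,.07)),("stud",(.6884,.0725,.131))]:print(n,wproj("w1",X))
```

```text
t 3.35 p [0.6214 0.1978 0.292 ] x [-0.9944 -0.1054  0.0003] z [ 0.1054 -0.9944  0.0001] F [0.1959 0.277  1.1134] w 0.001 q [ 0.1941  0.0919  1.4895 -0.      1.5605  1.6593]
knob (np.float64(281.6609433221867), np.float64(312.2569422241785))
pivot (np.float64(351.6764215831159), np.float64(299.17892575663154))
stud (np.float64(468.00940801439054), np.float64(162.62473795778283))
```

View pics/w1.png

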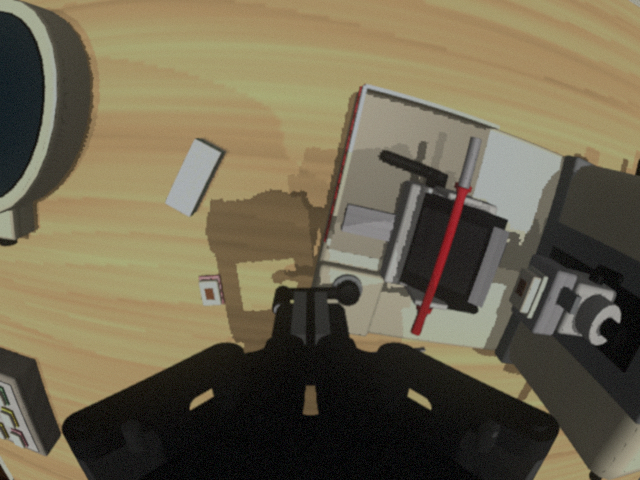

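Run:
```python
from h import *
import cv2
t=cv2.imread("pics/w1.png")[120:345,260:500]; cv2.imwrite("pics/w1c.png",cv2.resize(t,None,fx=2.6,fy=2.6,interpolation=cv2.INTER_CUBIC)*1)
c=np.load("w1.npz")
for d in (-.008,0,.011,.02): print(d,wproj("w1",c["p"]+c["R"]@[0,d,0]),wproj("w1",c["p"]+c["R"]@[0.011,d,0.0145]))
```

```text
-0.008 (np.float64(308.96363713004797), np.float64(334.4037503293855)) (np.float64(345.1966462439696), np.float64(357.1962311248334))
0 (np.float64(309.0230820766382), np.float64(324.08270404558544)) (np.float64(343.639611899786), np.float64(346.33394745400756))
0.011 (np.float64(309.0968734458858), np.float64(311.3408454332438)) (np.float64(341.686244339683), np.float64(332.8112577333414))
0.02 (np.float64(309.15124457214347), np.float64(302.0010270395512)) (np.float64(340.23263334435546), np.float64(322.82166072075626))
```

View pics/w1c.png

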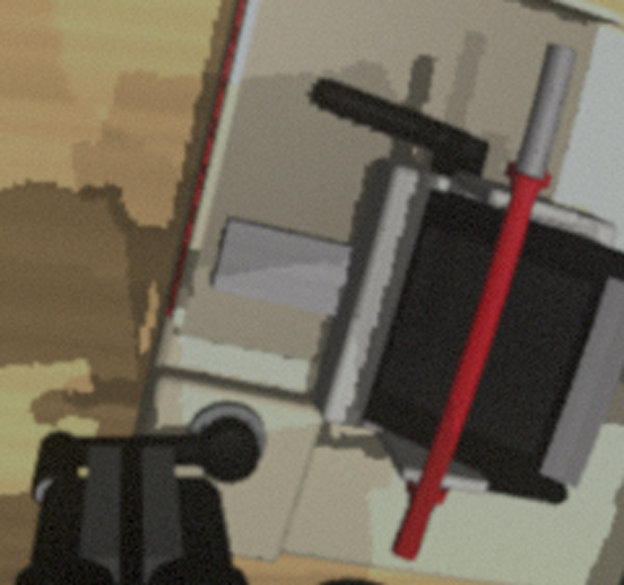

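Run:
```python
from h import *
np.set_printoptions(precision=4,suppress=True)
W=lambda u,v:(u/2.6+260-.3,v/2.6+120-.3)
print("pivot",wonz("w1",W(228,445),.07),wonz("w1",W(225,450),.076)); print("knob",wonz("w1",W(45,490),.099)); print("stud",wonz("w1",W(545,111),.131),wonz("w1",W(545,111),.1386))
print("studends",wonz("w1",W(560,47),.131),wonz("w1",W(530,175),.131))
print("corner frontR lip?",wonz("w1",W(180,315),.058),wonz("w1",W(240,0),.058))
```

```text
pivot [0.5372 0.149  0.07  ] [0.5377 0.1508 0.076 ]
knob [0.5243 0.2196 0.099 ]
stud [0.6888 0.0713 0.131 ] [0.689  0.0748 0.1386]
studends [0.7101 0.0695 0.131 ] [0.6674 0.0728 0.131 ]
corner frontR lip? [0.586  0.1741 0.058 ] [0.7106 0.1661 0.058 ]
```

Run:
```python
from h import *
to(.562,.220,.087)
```

```text
slide cm [ 5.99787355 20.42310466 -3.38503614]
```

Emit:
{"op": "play_rows", "data": {
  "slide": [
    [2,0,-1.1],
    [2,0,-1.1],
    [2,0,-1.2],
    [0,3,0],
    [0,3,0],
    [0,3,0],
    [0,3,0],
    [0,3,0],
    [0,3,0],
    [0,1.5,0],
    [0,0.9,0],
    [0,0,0]
  ],
  "yaw": [0,0,0,0,0,0,0,0,0,-2,-2,0],
  "grip": [1,1,1,1,1,1,1,1,1,1,1,1]
}}

```text
time: 4.6
tool_pos: [0.5554, 0.227, 0.086]
tool_rot: [-0.06, 0.063, -0.704, 0.705]
contact_force: [-0.0, 0.4, -0.4]
gripper_width: 0.003
```

Run:
```python
from h import *
import cv2
from plant import cams
s=snap("w2");info(s)
f=cams.grab_frame("top")["image"][:,:,::-1][180:290,190:330];cv2.imwrite("pics/t2.png",cv2.resize(f,None,fx=4,fy=4,interpolation=cv2.INTER_CUBIC))
for n,X in [("knob",(.522,.217,.099))]:print(n,wproj("w2",X))
```

```text
t 4.6 p [0.5554 0.227  0.086 ] x [-0.9847 -0.1743  0.0043] z [ 0.1743 -0.9847  0.0004] F [-0.0288  0.4414 -0.3754] w 0.003 q [0.264  0.1414 1.7917 0.     1.2127 1.6596]
knob (np.float64(318.4004436969197), np.float64(408.3421706567452))
```

View pics/w2.png

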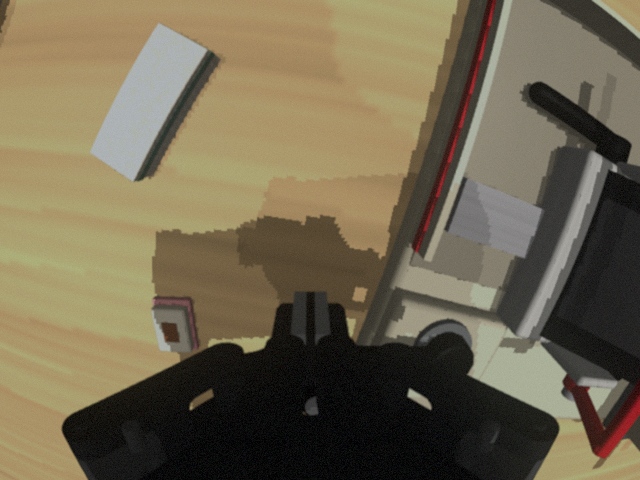

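View pics/t2.png

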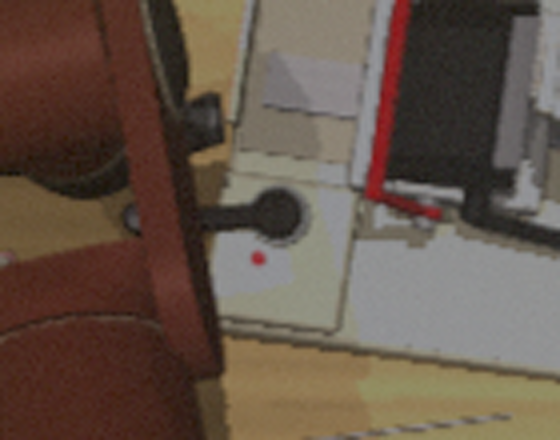

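Emit:
{"op": "play_rows", "data": {
  "slide": [
    [0.5,0,0.2],
    [0.5,0,0.1],
    [0.3,0,0],
    [0,0,0]
  ],
  "yaw": [0,0,0,0],
  "grip": [1,1,1,1]
}}

```text
time: 5.1
tool_pos: [0.5443, 0.222, 0.0886]
tool_rot: [0.061, -0.061, 0.704, -0.704]
contact_force: [-0.1, 0.0, -0.1]
gripper_width: 0.003
```

Emit:
{"op": "play_rows", "data": {
  "slide": [
    [0.3,0,0],
    [0.3,0,-0.1],
    [0.3,0,-0.1],
    [0.3,0,-0.1]
  ],
  "yaw": [0,-2.5,-2.5,-2.5],
  "grip": [1,1,1,1]
}}

```text
time: 5.5
tool_pos: [0.5333, 0.2226, 0.0888]
tool_rot: [-0.109, 0.106, -0.699, 0.699]
contact_force: [3.1, -0.7, -1.1]
gripper_width: 0.0
```

Run:
```python
from h import *
from plant import readout
info(readout.state())
```

```text
t 5.5 p [0.5333 0.2226 0.0888] x [-0.9537 -0.3007 -0.0032] z [ 0.3007 -0.9537  0.0006] F [ 3.0991 -0.7476 -1.0949] w 0.0 q [ 0.2669  0.0842  1.8487 -0.0005  1.2054  1.5325]
```

Emit:
{"op": "play_rows", "data": {
  "slide": [
    [0.35,0,-0.1],
    [0.35,0,-0.1],
    [0.35,0,-0.1],
    [0.35,0,-0.1],
    [0.35,0,-0.1],
    [0.35,0,-0.1],
    [0.35,0,-0.1],
    [0.35,0,-0.1]
  ],
  "yaw": [-2.9,-2.9,-2.9,-2.9,-2.9,-2.9,-2.9,-2.9],
  "grip": [1,1,1,1,1,1,1,1]
}}

```text
time: 6.3
tool_pos: [0.5044, 0.2179, 0.0888]
tool_rot: [0.247, -0.245, 0.664, -0.662]
contact_force: [-0.0, 4.5, -0.8]
gripper_width: -0.005
```

```bash
cat >> h.py <<'E'
def bphi():
    from plant import readout
    s=readout.state();info(s);R=Rt(s["tool_rot"]);k=s["tool_pos"]+.02*R[:,0];u=k[:2]-[.534,.147]
    print("knob",k,"r",np.linalg.norm(u),"phi",np.arctan2(-u[0],u[1])+.107)
E
python3 -c "
from h import *
bphi();snap('w3')"
```

```text
t 6.3 p [0.5044 0.2179 0.0888] x [-0.7581 -0.6521 -0.0034] z [ 0.6521 -0.7581 -0.0009] F [-0.0191  4.4852 -0.8498] w -0.005 q [0.2711 0.0189 1.9169 0.0025 1.2032 1.1306]
knob [0.4893 0.2048 0.0887] r 0.07310928790459174 phi 0.7656349034846236
```

View pics/w3.png

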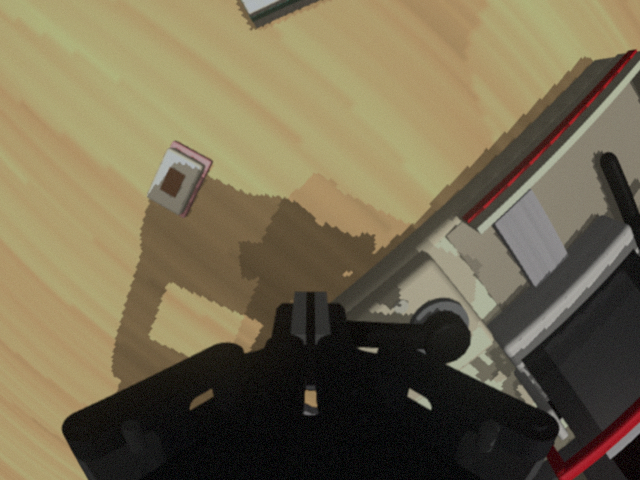

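Emit:
{"op": "play_rows", "data": {
  "slide": [
    [0.35,0,-0.05],
    [0.35,0,-0.05],
    [0.35,0,-0.05],
    [0.2,0,0]
  ],
  "yaw": [-2.9,-2.9,-2.9,-1.5],
  "grip": [1,1,1,1]
}}

```text
time: 6.75
tool_pos: [0.4943, 0.2101, 0.0889]
tool_rot: [0.304, -0.303, 0.639, -0.638]
contact_force: [1.0, 5.4, 1.4]
gripper_width: -0.002
```

```bash
python3 -c "
from h import *
bphi()"
```

```text
t 6.75 p [0.4943 0.2101 0.0889] x [-0.6317 -0.7752 -0.0025] z [ 0.7752 -0.6317 -0.0006] F [0.9862 5.3777 1.3681] w -0.002 q [ 0.2623 -0.01    1.9455  0.0021  1.2043  0.9452]
knob [0.4816 0.1946 0.0889] r 0.07072435699148119 phi 0.9403790967479045
```

Emit:
{"op": "play_rows", "data": {
  "slide": [
    [0.2,0,0],
    [0.2,0,0],
    [0,0,0]
  ],
  "yaw": [-1,-1,0],
  "grip": [1,1,1]
}}

```text
time: 7.05
tool_pos: [0.4917, 0.2058, 0.0886]
tool_rot: [-0.315, 0.314, -0.633, 0.633]
contact_force: [0.6, 2.6, 2.5]
gripper_width: -0.0
```

```bash
python3 -c "
from h import *
bphi()"
```

```text
t 7.05 p [0.4917 0.2058 0.0886] x [-0.6048 -0.7964 -0.0003] z [ 0.7964 -0.6048  0.0005] F [0.6112 2.6457 2.521 ] w -0.0 q [ 0.2569 -0.0181  1.9542 -0.0002  1.205   0.9064]
knob [0.4796 0.1899 0.0886] r 0.06925429674055092 phi 1.009529700374414
```

Still low force; push on gently until the stop is felt.

Emit:
{"op": "play_rows", "data": {
  "slide": [
    [0.15,0,0],
    [0.15,0,0]
  ],
  "yaw": [0,0],
  "grip": [1,1]
}}

```text
time: 7.25
tool_pos: [0.4911, 0.205, 0.0888]
tool_rot: [0.316, -0.312, 0.634, -0.633]
contact_force: [7.0, 11.9, -3.2]
gripper_width: 0.003
```

```bash
python3 -c "
from h import *
bphi()"
```

```text
t 7.25 p [0.4911 0.205  0.0888] x [-0.6056 -0.7958 -0.0058] z [ 0.7958 -0.6056  0.0006] F [ 6.9603 11.9487 -3.1958] w 0.003 q [ 0.2539 -0.0239  1.9594  0.0034  1.2011  0.9032]
knob [0.4789 0.189  0.0887] r 0.0692687859708337 phi 1.0256506199235669
```

Emit:
{"op": "play_rows", "data": {
  "slide": [
    [0.1,0,0],
    [0,0,0],
    [0,0,0]
  ],
  "yaw": [0,0,0],
  "grip": [1,1,1]
}}

```text
time: 7.55
tool_pos: [0.491, 0.2049, 0.0889]
tool_rot: [0.317, -0.311, 0.635, -0.633]
contact_force: [6.3, 12.9, -4.1]
gripper_width: -0.002
```

Emit:
{"op": "play_rows", "data": {
  "slide": [
    [-0.5,0,0],
    [-1,0,0],
    [-2,0,0],
    [-1,-2,0],
    [0,-4,0],
    [0,-4,0],
    [0,-4,0],
    [0,-4,0],
    [0,-2,0],
    [0,0,0]
  ],
  "yaw": [0,0,0,0,0,0,0,0,0,0],
  "grip": [1,1,1,1,1,1,1,1,1,1]
}}

```text
time: 8.55
tool_pos: [0.5182, 0.2387, 0.2926]
tool_rot: [-0.316, 0.312, -0.633, 0.634]
contact_force: [1.0, 0.5, -0.2]
gripper_width: -0.0
```

Run:
```python
from h import *
import cv2
from plant import cams
s=snap("w4");info(s)
f=cams.grab_frame("top")["image"][:,:,::-1][120:290,190:390];cv2.imwrite("pics/t4.png",cv2.resize(f,None,fx=3.5,fy=3.5,interpolation=cv2.INTER_CUBIC))
```

```text
t 8.55 p [0.5182 0.2387 0.2926] x [-0.6051 -0.7962 -0.0046] z [ 0.7962 -0.6051  0.0049] F [ 0.977   0.5227 -0.2381] w -0.0 q [ 0.3019 -0.106   1.6853 -0.0013  1.5556  0.9518]
```

View pics/w4.png

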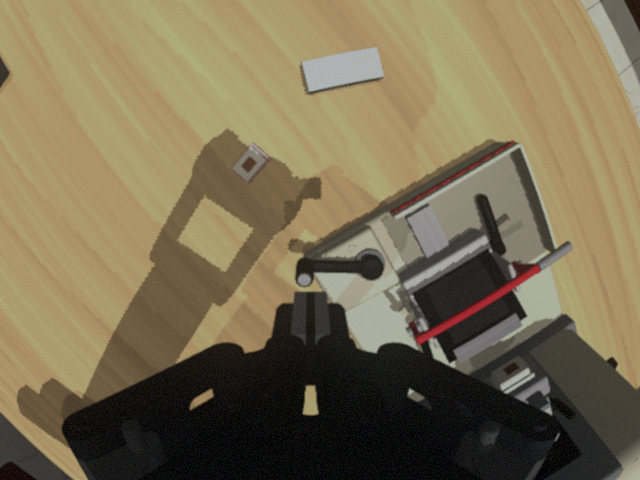

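View pics/t4.png

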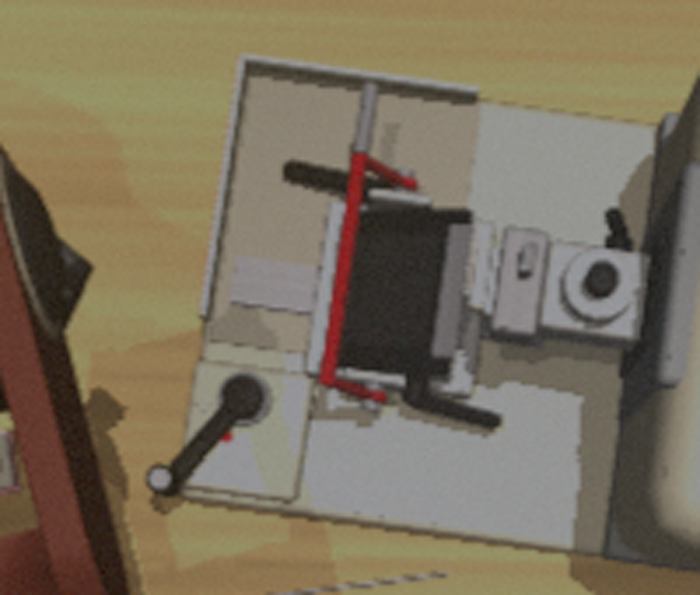

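Run:
```python
from h import *
np.set_printoptions(precision=4,suppress=True)
k=onz("top",(160/3.5+189.64,480/3.5+119.64),.099);p=onz("top",(243/3.5+189.64,397/3.5+119.64),.07)
for a in(p,np.r_[.534,.147,.07]):
    u=(k-a)[:2];print(k,a,np.linalg.norm(u),np.arctan2(-u[0],u[1])+.107)
print("wrist knob",wonz("w4",(304.5,280),.099),"pivot",wonz("w4",(371,263),.07),"stud ends",wonz("w4",(570,245),.131),wonz("w4",(538,266),.131))
```

```text
[0.4732 0.1882 0.099 ] [0.5274 0.1436 0.07  ] 0.07018966625925921 0.9885896282329831
[0.4732 0.1882 0.099 ] [0.534 0.147 0.07 ] 0.07344704422866379 1.0823246853441881
wrist knob [0.4769 0.1906 0.099 ] pivot [0.5348 0.1544 0.07  ] stud ends [0.7148 0.0655 0.131 ] [0.6718 0.0714 0.131 ]
```

Emit:
{"op": "play_rows", "data": {
  "slide": [
    [0,0,0],
    [0,0,0],
    [0,0,0],
    [0,0,0],
    [0,0,0]
  ],
  "yaw": [-7.8,-7.8,-7.8,-7.8,0],
  "grip": [1,1,1,1,1]
}}

```text
time: 9.15
tool_pos: [0.5154, 0.2381, 0.285]
tool_rot: [0.471, -0.475, 0.526, -0.525]
contact_force: [0.2, -0.5, -0.5]
gripper_width: -0.002
```

Run:
```python
from h import *
from plant import readout
info(readout.state());to(.700,.110,.128)
```

```text
t 9.15 p [0.5154 0.2381 0.285 ] x [-0.1051 -0.9945  0.0026] z [ 0.9944 -0.1051 -0.0048] F [ 0.2047 -0.458  -0.4681] w -0.002 q [ 0.3019 -0.102   1.6942 -0.0005  1.5548  0.4073]
slide cm [10.7566 15.6304 19.7837]
```

Emit:
{"op": "play_rows", "data": {
  "slide": [
    [2,0,4],
    [2,0,4],
    [2,0,4],
    [2,0,4],
    [2.7,0,3.8],
    [0,3,0],
    [0,3,0],
    [0,0,0]
  ],
  "yaw": [0,0,0,0,0,0,0,0],
  "grip": [1,1,1,1,1,1,1,1]
}}

```text
time: 9.95
tool_pos: [0.6987, 0.1106, 0.2195]
tool_rot: [0.468, -0.476, 0.529, -0.523]
contact_force: [-0.4, 1.0, -0.8]
gripper_width: 0.005
```

Run:
```python
from h import *
s=snap("w5");info(s)
to(.700,.110,.128)
print(wproj("w5",(.689,.0722,.131)))
```

```text
t 9.95 p [0.6987 0.1106 0.2195] x [-0.1081 -0.9941  0.0025] z [ 0.994  -0.1081 -0.0137] F [-0.4062  1.0393 -0.8385] w 0.005 q [ 0.0521  0.2643  1.4158 -0.0003  1.4754  0.1604]
slide cm [0.0895 9.4956 0.1143]
(np.float64(302.9208796943022), np.float64(307.31014532653376))
```

View pics/w5.png

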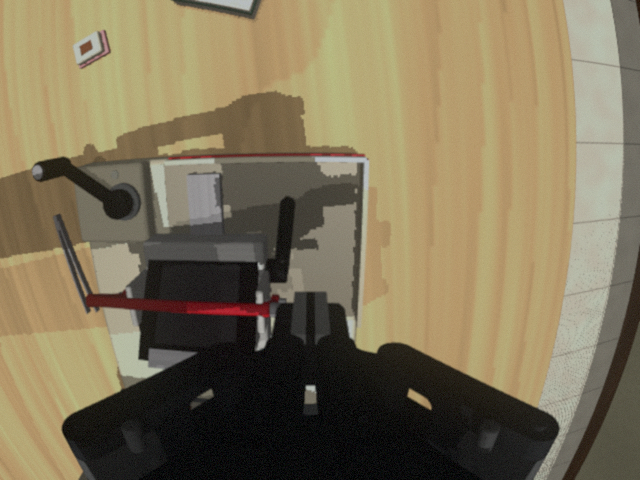

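Emit:
{"op": "play_rows", "data": {
  "slide": [
    [0,2.5,0],
    [0,2.5,0],
    [0,2.3,0],
    [0,1.8,0],
    [0,0,0]
  ],
  "yaw": [0,0,0,0,0],
  "grip": [1,1,1,1,1]
}}

```text
time: 10.5
tool_pos: [0.7005, 0.1116, 0.1347]
tool_rot: [0.472, -0.474, 0.527, -0.525]
contact_force: [-1.5, -0.5, -0.3]
gripper_width: -0.001
```

Run:
```python
from h import *
import cv2
from plant import cams
s=snap("w6");info(s)
f=cams.grab_frame("scene")["image"][:,:,::-1][200:410,230:440];cv2.imwrite("pics/s6.png",cv2.resize(f,None,fx=2.8,fy=2.8,interpolation=cv2.INTER_CUBIC))
```

```text
t 10.5 p [0.7005 0.1116 0.1347] x [-0.105  -0.9945  0.0009] z [ 0.9945 -0.105  -0.0046] F [-1.4565 -0.5039 -0.3329] w -0.001 q [ 0.0533  0.3277  1.4841 -0.0001  1.3344  0.1585]
```

View pics/s6.png

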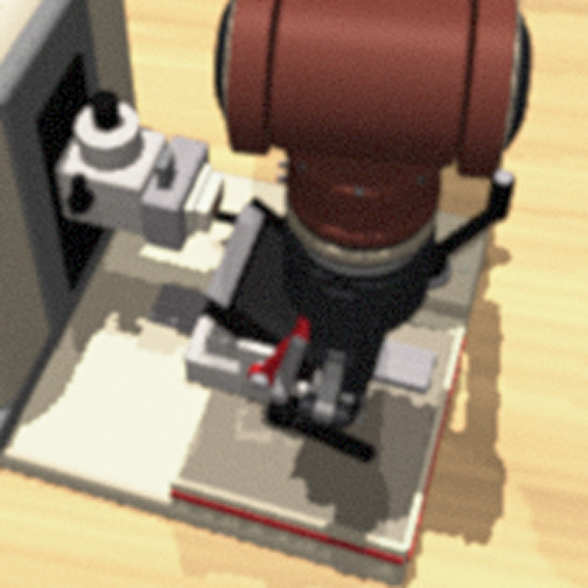

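View pics/w6.png

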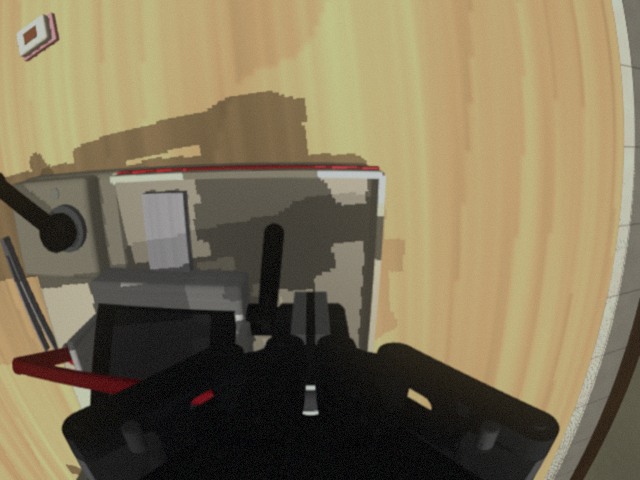

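Run:
```python
from h import *
for z in (.15,.2,.25,.3,.35,.4,.45): print(z,(proj("scene",(.7005,.1116,z))-[230,200])*2.8)
print((proj("scene",(.59,.0,.24))-[230,200])*2.8)
```

```text
0.15 [346.83172871 385.58581866]
0.2 [350.55848465 336.04842871]
0.25 [354.69406807 281.07675574]
0.3 [359.30965601 219.72468883]
0.35 [364.49396604 150.81296187]
0.4 [370.35901428  72.85261603]
0.45 [377.04830098 -16.06380609]
[195.28932566 114.36561899]
```

Emit:
{"op": "play_rows", "data": {
  "slide": [
    [0,0.6,0],
    [0.7,0,0],
    [0.7,0,0],
    [0.5,0,0],
    [0.4,0,0],
    [0.4,0,0],
    [0.4,0,0],
    [0.4,0,0]
  ],
  "yaw": [0,0,0,0,0,0,0,0],
  "grip": [1,1,1,1,1,1,1,1]
}}

```text
time: 11.4
tool_pos: [0.6986, 0.0766, 0.1317]
tool_rot: [-0.473, 0.473, -0.525, 0.526]
contact_force: [1.2, 1.6, 1.4]
gripper_width: 0.002
```

Run:
```python
from h import *
import cv2
from plant import cams,readout
info(readout.state())
f=cams.grab_frame("scene")["image"][:,:,::-1][200:410,230:440];cv2.imwrite("pics/s7.png",cv2.resize(f,None,fx=2.8,fy=2.8,interpolation=cv2.INTER_CUBIC))
```

```text
t 11.4 p [0.6986 0.0766 0.1317] x [-0.1044 -0.9945 -0.0002] z [ 0.9945 -0.1044  0.0008] F [1.2302 1.636  1.3546] w 0.002 q [0.0033 0.3131 1.5074 0.0002 1.3203 0.1079]
```

View pics/s7.png

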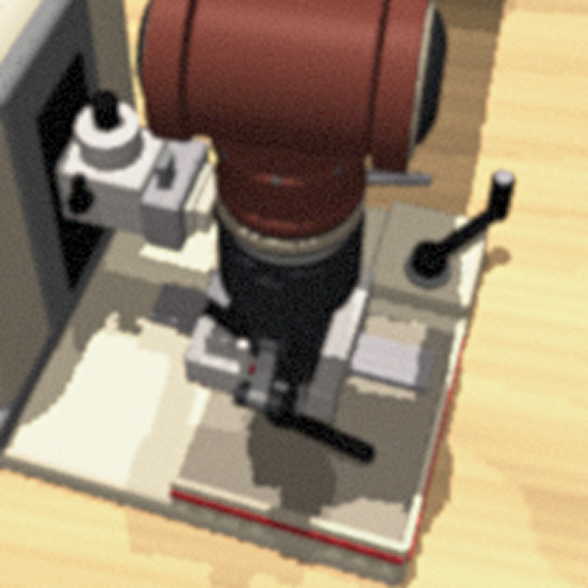

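Emit:
{"op": "play_rows", "data": {
  "slide": [
    [0.5,0.05,0],
    [0.5,0.05,0],
    [0.5,0.05,0],
    [0.5,0.05,0],
    [0.5,0.05,0],
    [0.5,0.05,0],
    [0.5,0.05,0],
    [0.5,0.05,0],
    [0.5,0,0],
    [0.5,0,0]
  ],
  "yaw": [0,0,0,0,0,0,0,0,0,0],
  "grip": [1,1,1,1,1,1,1,1,1,1]
}}

```text
time: 12.45
tool_pos: [0.6928, 0.0269, 0.1268]
tool_rot: [0.473, -0.473, 0.526, -0.525]
contact_force: [0.5, 3.5, -3.0]
gripper_width: -0.0
```

Run:
```python
from h import *
import cv2
from plant import cams,readout
info(readout.state())
f=cams.grab_frame("scene")["image"][:,:,::-1][200:410,230:440];cv2.imwrite("pics/s8.png",cv2.resize(f,None,fx=2.8,fy=2.8,interpolation=cv2.INTER_CUBIC))
```

```text
t 12.45 p [0.6928 0.0269 0.1268] x [-0.1045 -0.9945 -0.0007] z [ 0.9945 -0.1045 -0.0009] F [ 0.5064  3.4694 -3.0043] w -0.0 q [-0.0686  0.2981  1.5345  0.0007  1.3098  0.0359]
```

View pics/s8.png

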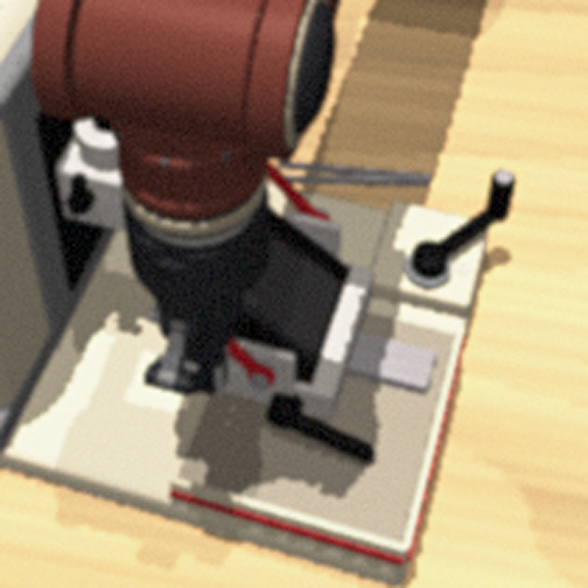

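Emit:
{"op": "play_rows", "data": {
  "slide": [
    [0.4,0,0],
    [0.4,0,0],
    [0.3,0,0]
  ],
  "yaw": [0,0,0],
  "grip": [1,1,1]
}}

```text
time: 12.8
tool_pos: [0.6923, 0.0231, 0.127]
tool_rot: [0.477, -0.469, 0.529, -0.522]
contact_force: [3.7, 28.9, -4.0]
gripper_width: -0.002
```

Emit:
{"op": "play_rows", "data": {
  "slide": [
    [0.2,0,0],
    [0.2,0,0]
  ],
  "yaw": [0,0],
  "grip": [1,1]
}}

```text
time: 13.0
tool_pos: [0.6922, 0.0228, 0.1271]
tool_rot: [0.479, -0.468, 0.53, -0.52]
contact_force: [4.2, 36.7, -4.4]
gripper_width: 0.002
```

Emit:
{"op": "play_rows", "data": {
  "slide": [
    [-0.8,0,0],
    [-0.1,0,0],
    [0,0,0]
  ],
  "yaw": [0,0,0],
  "grip": [1,1,1]
}}

```text
time: 13.3
tool_pos: [0.6925, 0.0239, 0.1273]
tool_rot: [0.475, -0.472, 0.526, -0.524]
contact_force: [1.0, 10.1, -3.2]
gripper_width: -0.002
```

Run:
```python
from h import *
import cv2
from plant import cams,readout
info(readout.state())
f=cams.grab_frame("scene")["image"][:,:,::-1][200:410,230:440];cv2.imwrite("pics/s9.png",cv2.resize(f,None,fx=2.8,fy=2.8,interpolation=cv2.INTER_CUBIC))
snap("w9")
f=cams.grab_frame("top")["image"][:,:,::-1][120:290,210:390];cv2.imwrite("pics/t9.png",cv2.resize(f,None,fx=3.5,fy=3.5,interpolation=cv2.INTER_CUBIC))
```

```text
t 13.3 p [0.6925 0.0239 0.1273] x [-0.1032 -0.9947 -0.0044] z [ 0.9947 -0.1032 -0.0004] F [ 0.9768 10.136  -3.1959] w -0.002 q [-0.0745  0.2961  1.5361  0.0046  1.3097  0.0276]
```

View pics/s9.png

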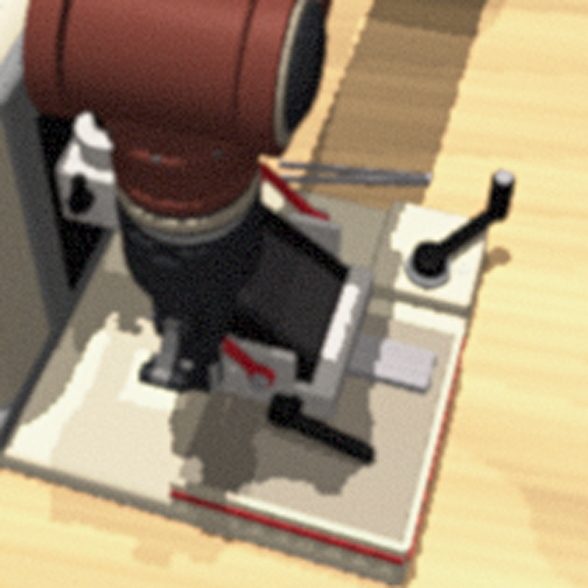

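View pics/w9.png

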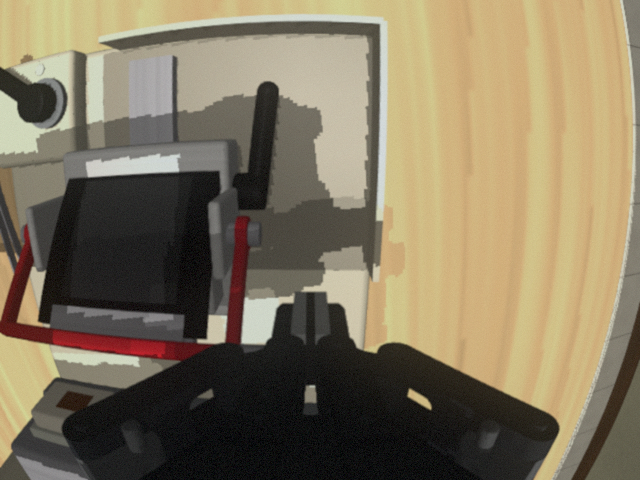

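View pics/t9.png

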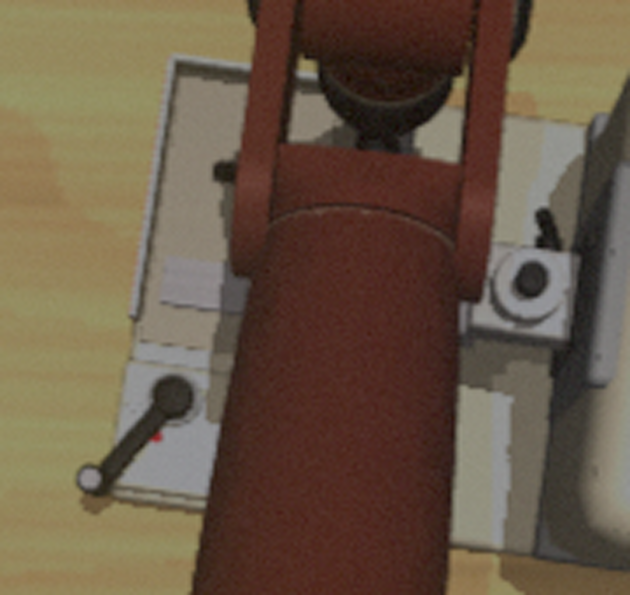

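Emit:
{"op": "play_rows", "data": {
  "slide": [
    [-0.5,0,0],
    [-1,0,0],
    [-2,0,0],
    [-2,0,0],
    [0,-3,0],
    [0,-4,0],
    [0,-4,0],
    [0,-4,0],
    [-2,0,0],
    [-4,0,0],
    [-4,0,0],
    [0,0,0]
  ],
  "yaw": [0,0,0,0,0,0,0,0,0,0,0,0],
  "grip": [1,1,1,1,1,1,1,1,1,1,1,1]
}}

```text
time: 14.65
tool_pos: [0.7082, 0.1813, 0.2767]
tool_rot: [0.475, -0.474, 0.525, -0.524]
contact_force: [-0.0, -0.7, 0.1]
gripper_width: -0.002
```

Emit:
{"op": "play_rows", "data": {
  "slide": [
    [-4,0,0],
    [-4,0,0],
    [-4,0,0],
    [-4,0,0],
    [-4,0,0],
    [0,0,0]
  ],
  "yaw": [0,0,0,0,0,0],
  "grip": [1,1,1,1,1,1]
}}

```text
time: 15.25
tool_pos: [0.7281, 0.38, 0.2755]
tool_rot: [0.474, -0.475, 0.525, -0.524]
contact_force: [-0.3, 0.1, -0.6]
gripper_width: 0.002
```

Run:
```python
from h import *
import cv2
from plant import cams,readout
info(readout.state())
a=cams.grab_frame("scene")["image"][:,:,::-1];cv2.imwrite("pics/s10f.png",a);cv2.imwrite("pics/s10.png",cv2.resize(a[225:410,240:440],None,fx=3,fy=3,interpolation=cv2.INTER_CUBIC))
a=cams.grab_frame("top")["image"][:,:,::-1];cv2.imwrite("pics/t10f.png",a);cv2.imwrite("pics/t10.png",cv2.resize(a[120:290,210:390],None,fx=3.5,fy=3.5,interpolation=cv2.INTER_CUBIC))
```

```text
t 15.25 p [0.7281 0.38   0.2755] x [-0.0987 -0.9951 -0.0007] z [ 0.9951 -0.0987 -0.0016] F [-0.3448  0.1186 -0.5634] w 0.002 q [0.3901 0.5004 1.0253 0.0014 1.6169 0.489 ]
```

View pics/s10.png

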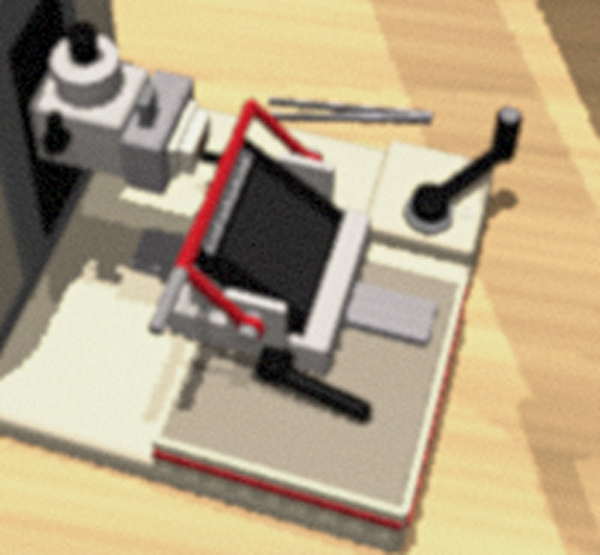

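View pics/t10.png

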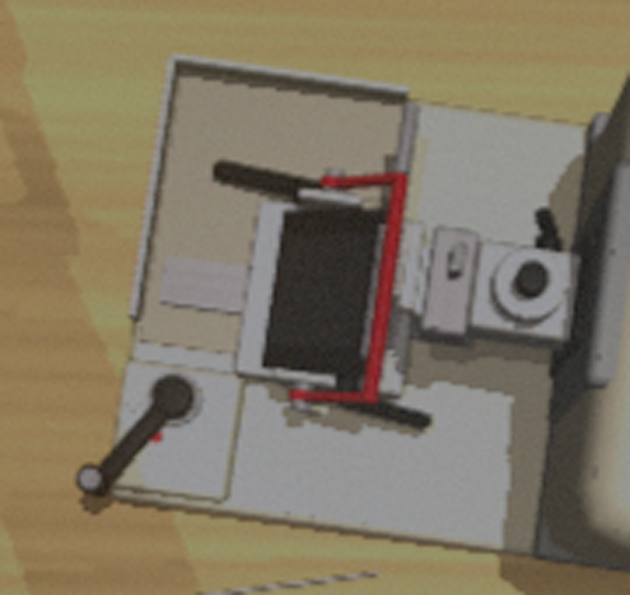

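View pics/t10f.png

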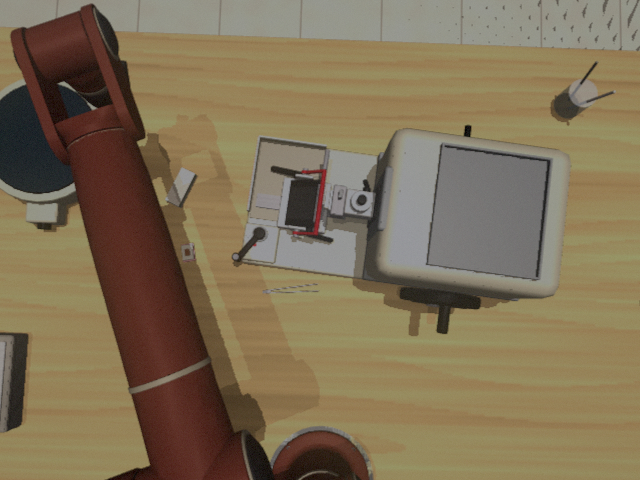

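Run:
```python
from h import *
np.set_printoptions(precision=4,suppress=True)
st=tri(T(407.5,138.5),S(172,297));s0=tri(T(295,119),S(279,317));pv=tri(T(333,182),S(258,326))
x=np.array([-.105,-.9945,0])
print("stud",st,"start",s0,"pivot",pv)
for s in(s0,st):
    a=s@x-pv@x;print("angle deg (z .085)",np.degrees(np.arctan2(s[2]-.085,a)),"len",np.hypot(a,s[2]-.085))
for z in(.129,): print(onz("top",T(407.5,138.5),z)@x-onz("top",T(333,182),.085)@x)
```

```text
stud [0.6789 0.0084 0.1284] start [0.6864 0.0733 0.1386] pivot [0.6606 0.0535 0.0839]
angle deg (z .085) 112.72620383207806 len 0.058079756584370444
angle deg (z .085) 45.305330463667055 len 0.06104857922665817
0.04190225651260211
```

Emit:
{"op": "play_rows", "data": {
  "slide": [
    [2,-2,0],
    [3,-2,0],
    [2,-1,0],
    [0,0,0],
    [0,0,0]
  ],
  "yaw": [0,0,0,0,0],
  "grip": [1,1,1,1,1]
}}

```text
time: 15.85
tool_pos: [0.7225, 0.3034, 0.3276]
tool_rot: [0.473, -0.472, 0.526, -0.526]
contact_force: [-0.4, -0.0, -0.1]
gripper_width: -0.002
```

Run:
```python
from h import *
import cv2
from plant import cams,readout
info(readout.state())
a=cams.grab_frame("scene")["image"][:,:,::-1];cv2.imwrite("pics/s11.png",a)
```

```text
t 15.85 p [0.7225 0.3034 0.3276] x [-0.1062 -0.9943 -0.0006] z [ 0.9943 -0.1062  0.0003] F [-0.4349 -0.0275 -0.1359] w -0.002 q [0.3026 0.3937 1.0793 0.0004 1.6681 0.4091]
```

View pics/s11.png

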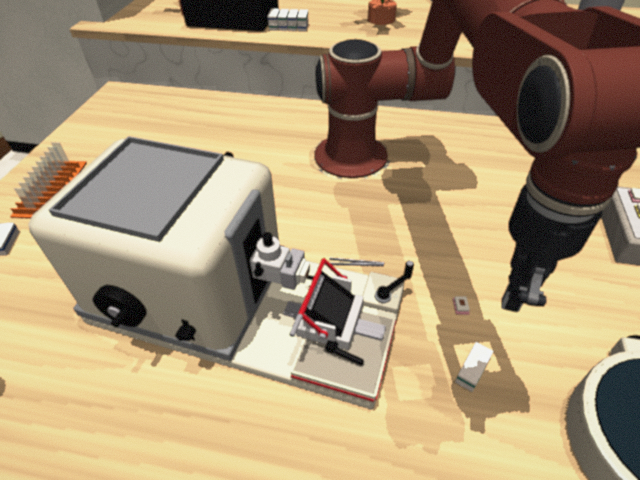

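The arm is clear in free air. The guard is over the blade, the brake is at its locked stop, and the loose items are at their starting pixels: cassette (461,305), box (475,365), forceps (356,262).

```bash
python3 -c "
from plant import workorder
print(workorder.job_done())"
```

```text
the job is handed in; nothing more can be done
None
```

I locked the brake first, then swung the guard over the blade, and handed the job in at about 16 s of the 48 s allowed. Both were pushed with shut fingertips and nothing was gripped.

- **Brake:** I pushed the knob round until it stopped moving, with about 15 N of force. In the top camera the lever then read about 0.99 rad. Using the pivot position taken with the wrist camera, the same picture gave 1.08, a disagreement that comes from a few mm of pivot error. The lever had not moved in the later pictures.
- **Guard:** I pushed the stud until it stopped, peaking at about 37 N against the 60 N limit, then eased off. Afterwards the guard arm measured about 45° from the microtome's +x, against 47° at its stop. It stopped about 14 mm sooner than I had planned. The images suggest it started at about 113° rather than 130°, which accounts for the difference.
- **Everything else:** In the last pictures the handwheel handle, cassette, slide box and forceps are at their starting pixels. I saw no sign of contact with the blade. The wrist force with the hand clear is about zero.

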